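# Nudge a pellet die home in a guarded hand press

### The arm

A 7-joint arm with a two-finger parallel gripper is mounted at the origin on a cart in front of the work surface, level with it; the furniture and walls round the work are solid. World frame = base frame: x ahead of the robot, y to its left, z up, the work surface at z = 0. Lengths are in m, angles in rad, forces in N, time in s.
With the tool pointing down it reaches from about 0.4 to 0.875 m from the base axis. Payload 19.3 kg.
Tool frame: the origin (TCP) lies on the mounting face of the last link; the fingertips stand 173 mm ahead of it and the grasp point (between the pads) lies 155 mm ahead of it (bot.grip_point_offset is the distance from the TCP to the grasp point, in m); z points along the fingers, y is the line along which they close (so a half turn about z gives the same grasp; the last joint's range is limited). The gripper opens to 85 mm and grips with 20 to 120 N. Pads are 22 mm wide; open, the fingers measure 114 mm over their backs; the gripper's body (76 mm by 85 mm) begins 54 mm behind the grasp point. The pads swing forward as they close: fully open they stand 13 mm farther back than shut.
Start: joints at [-1.31, 0.521, -0.036, 1.599, 0.021, 1.021, -0.113], TCP at [0.203, 0.591, 0.405] pointing down, gripper open.
Joint ranges: [-2.91, 2.91], [-0.3, 2.13], [-1.5, 1.42], [0.17, 2.43], [-1.26, 4.41], [0.16, 1.93], [-2.52, 2.52]. Speed limits (rad/s): [1.89, 1.89, 2.39, 2.39, 3.01, 3.01, 3.01].

### API

Orientations are given as [roll, pitch, yaw] about the fixed x, y, z axes, in that order (R = Rz(yaw) Ry(pitch) Rx(roll)).
In Python, from workcell import bot gives the robot as it stands.
- The arm moves only by the tool arm_command, never from a script. Its argument "deltas" is a list of rows, each a list of 3 entries, a list of its own where there are three numbers: the shift along the tool's x, y, z in cm, then the turn, a rotation vector about the tool's x, y, z in rad, then the finger opening in cm, from 0 to 8.54. In form: [[[tx, ty, tz], [rx, ry, rz], claw], ...]. A call has 1 to 20 rows; each row shifts and turns the commanded pose from where the row before left it, along the tool's axes as they then stand; what a row does not reach is not made up. A row lasts 1/10 s, in which the tool goes at most 50 mm and 8.59 degrees, less where a joint would pass 70% of its speed; a pose out of reach is approached as far as the arm can. A call with a gripper value outside its range is refused whole. The fingers move at their own pace and stop on an object; "newtons" is the grip in N (left out, the last holds). Time passes only in rows, so rows that do not move let the fingers close. It gives the time, the measured TCP pose, the force, the opening and the grip force at its end, in the units of the state.
- bot.observe(): the state, without advancing time (a new reading comes with each control period).
- bot.grab_frame(name): name is "side" or "top"; returns a dict with "frame" (420x560x3 uint8, red, green, blue), "K" (3x3 intrinsics, pixels), "k1" (the pictures are not rectified: a ray, as slopes to the right and down, at radius r is drawn at 1 + k1 r^2 times it, then the intrinsics apply), "rvec" (rotation vector, rad) and "tvec" (3), from world to camera coordinates, as OpenCV has them. Camera axes: x right, y down, z forward; pixel columns grow to the right and rows downward; lengths in m; the calibration is good to about 2 mm. A picture is of the moment at which its call begins. There is no depth.
- bot.job_done(): hands the job in; it is judged then, once.
Trained networks look in a picture, given as the dict that the camera call returned (one of the last four; its "shot" number tells which), for a name from the list of things; names that differ only in an ending like _2 or _b are one class to them, and where a whole thing is asked for, a point or a joint stands for the part that bears it (a point fixed in the world has none). Each returns a list of dicts, best first, with "p" (0 to 1); they miss things now and then, are a little off and sometimes report something else, mostly with a low value. They report only what shows in the picture. A call takes as long as a camera call.
- bot.find_in(name, picture): "rect" ([left, top, width, height] in pixels, round what is visible of it).
- bot.mark_of(name, picture): "at" ([column, row] in pixels: a listed point, or the origin of a listed thing).
The state is a dict: "clock": time; "qpos": joint angles; "qd": joint speeds; "joint_efforts": joint torques, N m; "position": TCP position; "tool_rot": TCP orientation; "force": force on the tool from outside, world axes, zero at the start; "moment": the same for the moment, N m; "grip_width": finger opening in m; "finger_force": force on a finger pad.
Only numpy, scipy, OpenCV 4.12 (cv2) and the standard library are available. Lean on these libraries where they do the work, as an engineer would, in place of code of your own. Each camera call takes 0.05 s, during which the arm holds its last target. There are 200 camera calls.

### The job

The steel pellet die stands in the guarded hand press, short of its place under the ram. Lift the clear guard by the red handle of its slotted bar and hook the slot on the tie rod so that the guard stays up, then take the push stick and with it nudge the die gently along its channel until it just meets the hidden depth stop behind it, without shoving the stop out of its setting and without touching the die with the gripper. Lay the push stick back flat on the bench, leave the guard hooked up, and leave the beaker, petri dish and sample cup where they are.

Things in the scene. Friction and masses are not known exactly. Their poses are not given: they have to be found in the camera images.
- press: blue hand screw press, fixed, base 176 x 160 mm, 270 mm high. Origin: on the bench under the press; +x runs from its open front to its back (the way the die is pushed), +y to its left, z up. Guard in the plane x = -60 mm between two uprights at y = +-61 mm, 226 mm high. Head, ram (underside 110 mm up) and covers hide the rear of the channel.
- channel (a point): point on the steel bed (32 mm above the bench) at press x = -54, y = 0: front end of a straight channel along press x between two rails 39 mm apart, 6 mm high, 104 mm long. Out of sight behind the die a steel depth stop is clamped in it, its face somewhere between press x = +10 and +32 mm; it is not measured (stop_seat: the die's origin when it just touches). Its clamp slips at about 22 N.
- tie_rod (a point): middle of the fixed round tie rod that joins the tops of the two uprights: 8 mm thick, along press y, at press x = -60, z = 212 mm.
- guard (a joint): height of the clear guard (108 mm wide, 66 mm high, about 0.3 kg with its bar) in m: 0 = down on the bed, 0.060 = upper end stop, 0.050 = hanging by its bar from the tie rod. It falls when let go unless the bar is hooked. Hooked up, its lower edge is 82 mm above the bench.
- hold_bar (a joint): lean of the slotted bar in rad: 0 = upright, 0.30 = leaning to press -x, as at the start. It pivots about press y, at press x = -60, y = 0, z = 104 mm + guard. Slot open to +x, 39 to 62 mm above the pivot; lip at its mouth down to 57 mm. With guard near 0.058 swing the bar back till it stops (lean 0, rod in slot), then lower about 8 mm: the slot's upper edge sits on the rod.
- bar_handle (a point): centre of the red cross handle at the top of the bar: a round pin 12 mm thick and 32 mm long along the press's y. With the bar upright it is 10 mm in front of (-x) and 112 mm above the pivot. Pinched on its two ends from above, it turns between the fingers as the bar swings.
- die: steel pellet die, upright cylinder 36 mm across, 50 mm high plus a 16 mm plunger stub 10 mm high, about 0.4 kg, standing loose in the channel; it takes 1.5 to 4 N to slide. Origin: centre of its underside; z up. Its turn about z does not matter.
- pusher: push stick lying flat on the bench, 182 mm long, 0.13 kg: black grip, steel rod, white nylon head. Origin: under the middle of the black grip, on the underside; x points to the head, z up.
- pusher_grip (a point): middle of the black grip of the push stick, half-way up: 84 mm long, 18 mm wide, 16 mm high; the balance point is about 16 mm from it toward the head. 8 mm above the bench when it lies flat.
- pusher_face (a point): middle of the flat front face (26 mm wide, 16 mm high) of the push stick's white head, 140 mm ahead of pusher_grip. Held level with this point about 52 mm above the bench it passes over the rails and under the hooked-up guard.
- beaker: small glass beaker, 62 mm across, 71 mm high; bystander. Origin under its centre.
- sample_cup: sample cup with red lid, 59 mm across, 66 mm high; bystander. Origin under its centre.
- dish: petri dish, 93 mm across, 17 mm high; bystander. Origin under its centre.

How it is judged:
On the way, in this order (a step that is already met when the one before it is completed fails the run):
1. the guard is up with its slotted bar hooked on the tie rod (value of joint guard between 0.045 and 0.0535 m and value of joint hold_bar below 0.1 rad), for 0.3 s.
2. the die is being pushed with the held push stick (value of joint guard above 0.045 m and value of joint hold_bar below 0.1 rad and contact force between pusher and die above 0.3 N and contact force between the fingers and pusher above 1 N).
3. the die stands against the depth stop (value of joint guard above 0.045 m and value of joint hold_bar below 0.1 rad and x of die in the frame of stop_seat above -0.002 m and angle between die's own z axis and vertical below 0.05 rad and distance between die and stop_seat below 0.004 m), for 0.2 s.
At the end, for the whole second after the job is handed in: the die stands upright (within 0.05 rad), at rest, in its channel within 2 mm of touching the depth stop (its origin within 4 mm of stop_seat); the guard hangs hooked on the tie rod (height over 0.045 m, bar lean below 0.1 rad); the push stick lies flat and still on the bench (all of step 3 and linear speed of die below 0.005 m/s and height (world z) of each of pusher_grip, pusher_face below 0.016 m and linear speed of pusher below 0.01 m/s).
It fails at once if the depth stop is shoved more than 3 mm out of its setting (distance of stop_seat from where it was at the start of the episode above 0.003 m).
It fails at once if the die is struck so that it shoots along faster than 0.2 m/s (linear speed of die above 0.2 m/s).
It fails at once if the gripper or arm touches the die (contact force between any of the fingers, the arm and die above 0.3 N).
It fails at once if the beaker, sample cup or petri dish is moved more than 20 mm (distance of any of beaker, sample_cup, dish from where it was at the start of the episode above 0.02 m).
It also fails if it takes over 72 s, if anything falls off the work surface, if the arm or the gripper's body presses on something with over 40 N, if the wrist force passes 120 N, or if a joint passes its speed limit or range.

## Working session

There is one attempt and no reset: what is moved stays moved. The work goes in short steps, Python scripts to look and compute and a tool call to move; the robot and the scene stay as the last step left them, time stands still between calls to the robot, and variables do not carry over. Pictures are saved under pics/ and viewed, at most 10 in all, crops included, and the job is handed in when it is done.

Besides the shell and the picture viewer there is one more tool, called as name([rows], argument=value, ...), one row to a line, values as JSON. arm_command: Moves the arm, as the interface text tells. Its arguments: {"type":"object","properties":{"deltas":{"type":"array","items":{"type":"array"}},"newtons":{"type":"number"}},"required":["deltas"]}

```bash
mkdir -p pics; ls; cat > h.py <<'E'
import numpy as np, cv2
from workcell import bot
from scipy.spatial.transform import Rotation as R
def ray(pic,uv):
    K=np.array(pic["K"]);k1=pic["k1"]
    d=cv2.undistortPoints(np.array([[uv]],float),K,np.array([k1,0,0,0.]))[0,0]
    Rm=cv2.Rodrigues(np.array(pic["rvec"],float))[0];t=np.array(pic["tvec"],float).ravel()
    return -Rm.T@t, Rm.T@np.array([d[0],d[1],1.])
def onz(pic,uv,z):
    c,d=ray(pic,uv); return c+d*(z-c[2])/d[2]
def tri(p1,u1,p2,u2):
    A=np.zeros((3,3));b=np.zeros(3);rs=[ray(p1,u1),ray(p2,u2)]
    for c,d in rs:
        d=d/np.linalg.norm(d);M=np.eye(3)-np.outer(d,d);A+=M;b+=M@c
    x=np.linalg.solve(A,b)
    return x,[np.linalg.norm(np.cross(x-c,d/np.linalg.norm(d))) for c,d in rs]
def proj(pic,X):
    return cv2.projectPoints(np.array(X,float).reshape(-1,3),np.array(pic["rvec"],float),np.array(pic["tvec"],float),np.array(pic["K"]),np.array([pic["k1"],0,0,0.]))[0].reshape(-1,2)
E
cat > m.py <<'E'
from h import *
np.set_printoptions(precision=4,suppress=True)
s=bot.grab_frame("side");t=bot.grab_frame("top")
for n,p in(("side",s),("top",t)): cv2.imwrite(f"pics/{n}0.png",p["frame"][:,:,::-1])
print(ray(s,(280,210)),ray(t,(280,210)))
for n in "press channel tie_rod bar_handle die pusher pusher_grip pusher_face beaker sample_cup dish".split():
    a=bot.mark_of(n,s)[:2];b=bot.mark_of(n,t)[:2]
    print(n,[(np.round(q["at"],1),round(q["p"],2)) for q in a],[(np.round(q["at"],1),round(q["p"],2)) for q in b])
    if a and b: print("   ",*tri(s,a[0]["at"],t,b[0]["at"]))
    z={"pusher_grip":.008,"pusher_face":.008,"channel":.032,"tie_rod":.212}.get(n,0)
    for q,p in((a,s),(b,t)):
        if q: print("   onz",onz(p,q[0]["at"],z))
o=bot.observe();print(o["position"],o["tool_rot"],bot.grip_point_offset)
E
python3 m.py
```

```text
pics
(array([ 0.1283, -0.7796,  0.7264]), array([ 0.4017,  0.6953, -0.5963])) (array([ 0.3707, -0.1052,  1.0872]), array([ 0.1586,  0.0159, -0.9874]))
press [(array([266.6, 190.6]), 0.69)] [(array([181.3, 176.1]), 0.59)]
    [ 0.6359  0.1891 -0.0045] [np.float64(0.0005712461968201569), np.float64(0.0005712461968200083)]
   onz [0.6323 0.1834 0.    ]
   onz [0.6354 0.1877 0.    ]
channel [(array([257.4, 188.1]), 0.69), (array([256.7, 137. ]), 0.29)] [(array([187.6, 190.5]), 0.55), (array([186. , 192.7]), 0.23)]
    [0.5866 0.1581 0.0392] [np.float64(0.0003550358434822888), np.float64(0.00035503584348241804)]
   onz [0.591  0.1681 0.032 ]
   onz [0.5884 0.1598 0.032 ]
tie_rod [(array([256.6, 137.7]), 0.96)] [(array([170.6, 174.2]), 0.96)]
    [0.5864 0.1534 0.2174] [np.float64(1.0939437011360765e-05), np.float64(1.0939437011302886e-05)]
   onz [0.5913 0.1633 0.212 ]
   onz [0.5878 0.155  0.212 ]
bar_handle [(array([251.7, 144.6]), 0.55)] [(array([181.9, 193.2]), 0.68), (array([272.8, 275.7]), 0.38)]
    [0.5494 0.1236 0.2168] [np.float64(0.005772002425861198), np.float64(0.005772002425
[... 1140 characters left out ...]
]
    [ 0.6313 -0.302   0.007 ] [np.float64(0.001577282260312528), np.float64(0.0015772822603126657)]
   onz [ 0.6379 -0.2977  0.    ]
   onz [ 0.6316 -0.3024  0.    ]
sample_cup [(array([354. , 342.2]), 0.77)] [(array([402.1, 223.3]), 0.83)]
    [ 0.5179 -0.4178  0.0013] [np.float64(0.0031492834690157534), np.float64(0.0031492834690157448)]
   onz [ 0.5217 -0.4182  0.    ]
   onz [ 0.5153 -0.4165  0.    ]
dish [(array([220.2, 267.7]), 0.71)] [(array([275.4, 277. ]), 0.86)]
    [ 0.3617 -0.0782  0.0026] [np.float64(0.0037002139311432913), np.float64(0.003700213931143193)]
   onz [ 0.3591 -0.0744  0.    ]
   onz [ 0.3652 -0.0793  0.    ]
[0.203  0.5911 0.4047] [-3.1415  0.      2.8107] 0.1547
```

```bash
python3 - <<'E'
import cv2,numpy as np
s=cv2.imread("pics/side0.png");t=cv2.imread("pics/top0.png")
a=cv2.resize(s[80:330,170:400],None,fx=1.7,fy=2.,interpolation=3)
a=cv2.resize(s[100:240,190:330],(400,400),interpolation=3);b=cv2.resize(t[110:250,110:250],(400,400),interpolation=3)
cv2.imwrite("pics/c0.png",np.hstack([a,b]))
E
```

```text
(no output)
```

View pics/side0.png

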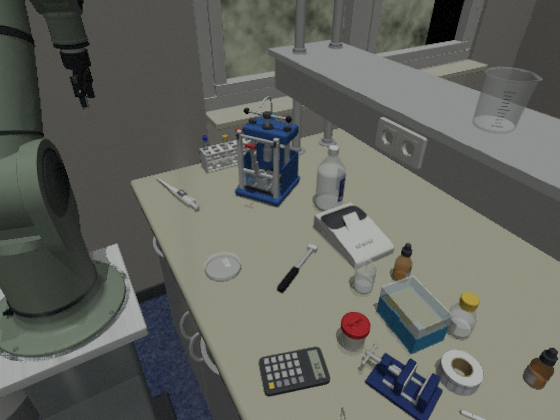

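View pics/c0.png

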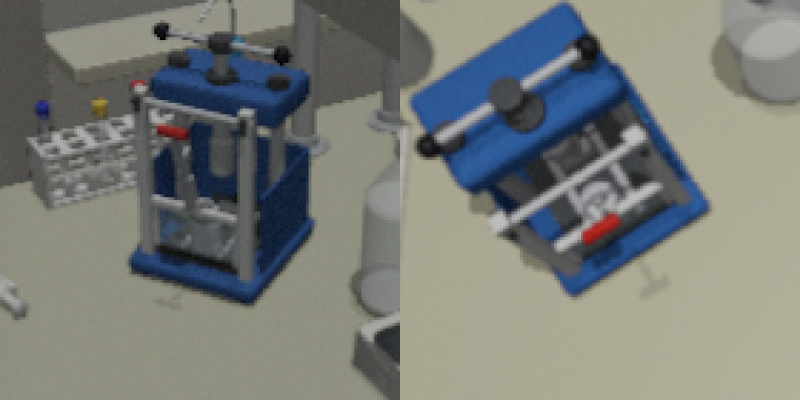

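View pics/top0.png

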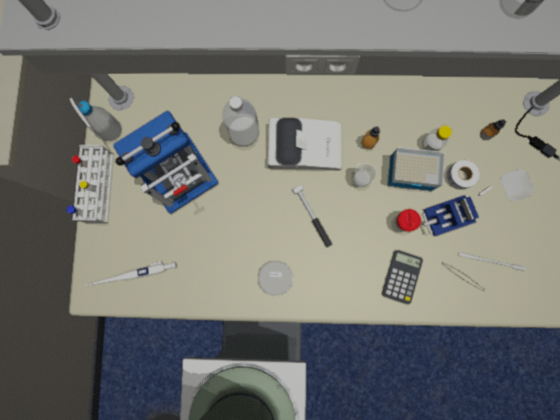

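The press stands at upper left with its open front toward the lower right of the top image. In the crops the red handle is at about (250,146) in the side view and (180,190) in the top view. The upright tops are at (239,132) and (276,140) in the side view, (144,188) and (192,156) in the top view. Next I fit the press pose.

```bash
cat > fit.py <<'E'
from h import *
from scipy.optimize import least_squares
np.set_printoptions(precision=4,suppress=True)
s=bot.grab_frame("side");t=bot.grab_frame("top")
def red(p,box):
    f=p["frame"].astype(int);c0,r0,c1,r1=box;f=f[r0:r1,c0:c1]
    m=(f[...,0]>110)&(f[...,0]>1.8*f[...,1])&(f[...,0]>1.8*f[...,2])
    r,c=np.nonzero(m);e=np.cov(np.c_[c,r].T) if len(r)>2 else None
    return np.array([c.mean()+c0,r.mean()+r0]),len(r),c.min()+c0,c.max()+c0,r.min()+r0,r.max()+r0
rs=red(s,(242,138,264,156));rt=red(t,(165,175,200,210));print(rs,rt)
H=tri(s,rs[0],t,rt[0]);print("handle",H)
for a,b in (((239.4,132.2),(144.3,187.7)),((276.5,140.3),(192.2,156.5))): print(tri(s,a,t,b))
# press pts -> px
P=[(-60,61,226),(-60,-61,226),(-60,0,212)]
obs_s=[(239.4,132.2),(276.5,140.3),(256.6,137.7)];obs_t=[(144.3,187.7),(192.2,156.5),(170.6,174.2)]
def W(q,X): 
    c,sn=np.cos(q[2]),np.sin(q[2]);X=np.array(X)/1000.
    return np.c_[q[0]+c*X[:,0]-sn*X[:,1],q[1]+sn*X[:,0]+c*X[:,1],X[:,2]]
f=lambda q:np.r_[(proj(s,W(q,P))-obs_s).ravel(),(proj(t,W(q,P))-obs_t).ravel()]
q=least_squares(f,[.636,.188,.55]).x;print("press",q,f(q))
lean=.3;hx=-60-112*np.sin(lean)-10*np.cos(lean);hz=104+112*np.cos(lean)-10*np.sin(lean)
h=W(q,[(hx,0,hz)]);print("pred handle",h,proj(s,h),proj(t,h))
print("base corners",proj(t,W(q,[(a,b,0) for a in(-88,88) for b in(-80,80)])),"side",proj(s,W(q,[(a,b,0) for a in(-88,88) for b in(-80,80)])))
v=t["frame"];im=cv2.resize(v[100:260,90:250],(560,560),interpolation=3)
D=[]
for X in ([(a,b,30) for a,b in((-88,80),(-88,-80),(88,-80),(88,80))],[(-60,61,226),(-60,-61,226)],[(-54,0,32),(50,0,32)]):
    c=((proj(t,W(q,X))-[90,100])*3.5).astype(np.int32);cv2.polylines(im,[c],True,(255,255,0),1)
cv2.imwrite("pics/ov.png",im[:,:,::-1])
np.save("q.npy",q)
E
python3 fit.py
```

```text
(array([249.913 , 145.0435]), 23, np.int64(245), np.int64(254), np.int64(144), np.int64(147)) (array([180.0455, 189.3485]), 66, np.int64(174), np.int64(186), np.int64(185), np.int64(194))
handle (array([0.5538, 0.1318, 0.2114]), [np.float64(0.00011603265151512748), np.float64(0.00011603265151518656)])
(array([0.5561, 0.2098, 0.218 ]), [np.float64(0.0014577743750539185), np.float64(0.001457774375053786)])
(array([0.6268, 0.1067, 0.2199]), [np.float64(0.00019159504091190976), np.float64(0.0001915950409115871)])
press [0.6379 0.1897 0.6124] [-0.7101 -1.6641 -0.5861 -1.5589  0.5009  1.2611  1.0411 -0.2795 -0.1237
  0.5575 -0.0593 -0.4487]
pred handle [[0.5539 0.1307 0.208 ]] [[250.1131 146.2599]] [[180.9369 189.586 ]]
base corners [[221.8465 185.0412]
 [172.7944 217.229 ]
 [188.3186 134.4771]
 [140.1683 165.5628]] side [[277.4041 209.4714]
 [233.0448 196.7405]
 [299.3908 182.1307]
 [258.3059 171.637 ]]
```

View pics/ov.png

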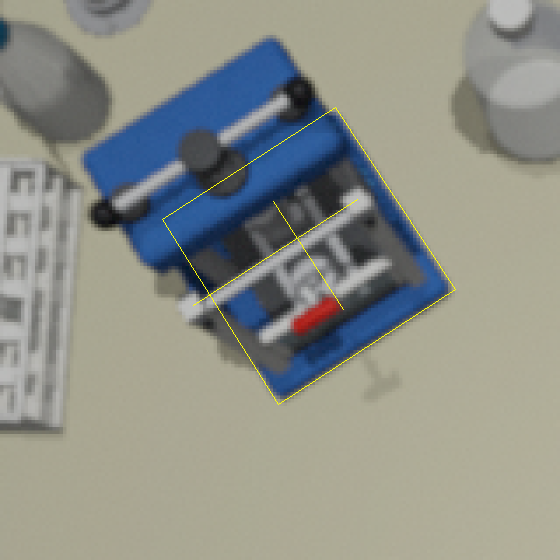

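The overlay fits: the base outline and tie rod line up, and the predicted handle position agrees with the triangulated one. Press pose is (0.638, 0.190, yaw 0.61). I turn and raise the arm first.

arm_command([
  [[0,0,-0.25],[0,0,0.11],7],
  [[0,0,-0.25],[0,0,0.11],7],
  [[0,0,-0.25],[0,0,0.11],7],
  [[0,0,-0.25],[0,0,0.11],7],
  [[0,0,-0.25],[0,0,0.11],7],
  [[0,0,-0.25],[0,0,0.11],7],
  [[0,0,-0.25],[0,0,0.11],7],
  [[0,0,-0.25],[0,0,0.11],7],
  [[0,0,-0.25],[0,0,0.11],7],
  [[0,0,-0.25],[0,0,0.11],7],
  [[0,0,-0.25],[0,0,0.11],7],
  [[0,0,-0.25],[0,0,0.11],7],
  [[0,0,-0.25],[0,0,0.11],7],
  [[0,0,-0.25],[0,0,0.11],7],
  [[0,0,-0.25],[0,0,0.11],7],
  [[0,0,-0.25],[0,0,0.11],7],
  [[0,0,-0.25],[0,0,0.11],7],
  [[0,0,-0.25],[0,0,0.11],7],
  [[0,0,-0.25],[0,0,0.11],7],
  [[0,0,-0.25],[0,0,0.11],7],
], newtons=40)

```text
clock: 3.3
position: [0.2029, 0.5911, 0.4548]
tool_rot: [-3.142, 0.0, 0.606]
force: [0.4, -0.5, -0.2]
grip_width: 0.0698
finger_force: 0.0
```

arm_command([
  [[0.1,2.6,0],[0,0,0],7],
  [[0.1,2.6,0],[0,0,0],7],
  [[0.1,2.6,0],[0,0,0],7],
  [[0.1,2.6,0],[0,0,0],7],
  [[0.1,2.6,0],[0,0,0],7],
  [[0.1,2.6,0],[0,0,0],7],
  [[0.1,2.6,0],[0,0,0],7],
  [[0.1,2.6,0],[0,0,0],7],
  [[0.1,2.6,0],[0,0,0],7],
  [[0.1,2.6,0],[0,0,0],7],
  [[0.1,2.6,0],[0,0,0],7],
  [[0.1,2.6,0],[0,0,0],7],
  [[0.1,2.6,0],[0,0,0],7],
  [[0.1,2.6,0],[0,0,0],7],
  [[0.1,2.6,0],[0,0,0],7],
  [[0.1,2.6,0],[0,0,0],7],
  [[0.1,2.6,0],[0,0,0],7],
  [[0.1,2.6,0],[0,0,0],7],
  [[0.1,2.6,0],[0,0,0],7],
  [[0,0,0],[0,0,0],7],
])

```text
clock: 5.3
position: [0.5033, 0.1944, 0.455]
tool_rot: [3.14, -0.0, 0.607]
force: [0.4, -0.3, 0.6]
grip_width: 0.07
finger_force: 0.0
```

```bash
cat > go.py <<'E'
from h import *
import sys
np.set_printoptions(precision=4,suppress=True)
# go.py x y z yaw (world, gp target): delta in tool axes cm, rotvec
o=bot.observe();g=bot.grip_point_offset
x,y,z,yaw=map(float,sys.argv[1:5])
Rc=R.from_euler("xyz",o["tool_rot"]);Rt=R.from_euler("xyz",[np.pi,0,yaw])
p=np.array(o["position"])+Rc.apply([0,0,g])
print("clock",o["clock"],"gp",p,"rot",o["tool_rot"],"q",np.array(o["qpos"]))
print("delta tool cm (tcp, rot last)",Rc.inv().apply(np.array([x,y,z+g])-o["position"])*100,"after rot first",Rt.inv().apply(np.array([x,y,z+g])-o["position"])*100,"rot",(Rc.inv()*Rt).as_rotvec(),"F",o["force"],"w",o["grip_width"])
E
python3 go.py .554 .1312 .210 .607
```

```text
clock 5.3 gp [0.5035 0.1943 0.3003] rot [ 3.1403 -0.0005  0.6067] q [-0.9466  0.388   0.6323  1.7889 -0.2596  1.0483 -1.1831]
delta tool cm (tcp, rot last) [0.5539 8.072  9.0376] after rot first [0.5557 8.0838 9.027 ] rot [ 0.0013 -0.0005 -0.0003] F [ 0.3511 -0.2503  0.5983] w 0.06997215872792438
```

arm_command([
  [[0.15,2,0],[0,0,0],6],
  [[0.15,2,0],[0,0,0],6],
  [[0.15,2,0],[0,0,0],6],
  [[0.1,2.1,0],[0,0,0],6],
  [[0,0,1],[0,0,0],6],
  [[0,0,1],[0,0,0],6],
  [[0,0,1],[0,0,0],6],
  [[0,0,1],[0,0,0],6],
  [[0,0,0],[0,0,0],6],
])

```text
clock: 6.2
position: [0.5523, 0.1347, 0.4132]
tool_rot: [-3.141, 0.002, 0.612]
force: [-0.7, 0.1, 0.1]
grip_width: 0.0599
finger_force: 0.0
```

```bash
python3 go.py .554 .1312 .210 .607; python3 - <<'E'
from h import *
s=bot.grab_frame("side");t=bot.grab_frame("top")
a=cv2.resize(s["frame"][100:220,190:310],(400,400),interpolation=3);b=cv2.resize(t["frame"][130:250,120:240],(400,400),interpolation=3)
cv2.imwrite("pics/c1.png",np.hstack([a,b])[:,:,::-1])
E
```

```text
clock 6.2 gp [0.552  0.1346 0.2585] rot [-3.141   0.002   0.6116] q [-0.7691  0.4875  0.6059  1.7649 -0.3239  0.9926 -0.997 ]
delta tool cm (tcp, rot last) [-0.0541  0.3875  4.8511] after rot first [-0.0622  0.3851  4.8512] rot [-0.0005  0.002   0.0046] F [-0.7321  0.1269  0.0701] w 0.05989903687272027
```

View pics/c1.png

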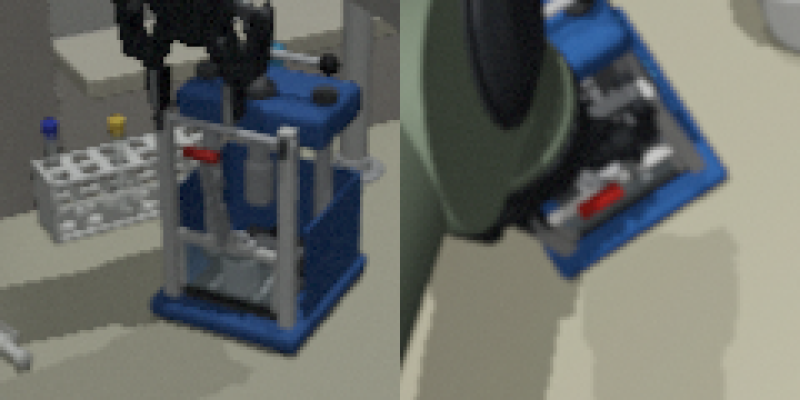

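The gripper is centred over the red handle. In the crop the handle is at (201,155) in the side half and the fingers sit either side. I lower and pinch.

arm_command([
  [[-0.05,0.4,0],[0,0,0.005],6],
  [[0,0,1],[0,0,0],6],
  [[0,0,1],[0,0,0],6],
  [[0,0,1],[0,0,0],6],
  [[0,0,1],[0,0,0],6],
  [[0,0,0.7],[0,0,0],6],
  [[0,0,0],[0,0,0],4],
  [[0,0,0],[0,0,0],2.5],
  [[0,0,0],[0,0,0],2.5],
  [[0,0,0],[0,0,0],2.5],
  [[0,0,0],[0,0,0],2.5],
], newtons=40)

```text
clock: 7.4
position: [0.5538, 0.1323, 0.3683]
tool_rot: [-3.138, 0.0, 0.608]
force: [-14.1, 11.7, 12.6]
grip_width: 0.0307
finger_force: 38.5
```

```bash
python3 go.py .554 .1312 .210 .607
```

```text
clock 7.4 gp [0.5534 0.1328 0.2136] rot [-3.1375  0.0005  0.6077] q [-0.7363  0.5417  0.5722  1.8078 -0.3687  0.9015 -0.9594]
delta tool cm (tcp, rot last) [-0.0463  0.1039  0.3563] after rot first [-0.0464  0.1025  0.3567] rot [-0.0041  0.0005  0.0007] F [-14.1009  11.658   12.5727] w 0.03066846495774378
```

arm_command([
  [[0,-0.1,-0.3],[0,0,0],2.5],
  [[0,0,0],[0,0,0],2.5],
  [[0,0,0],[0,0,0],2.5],
])

```text
clock: 7.7
position: [0.5535, 0.133, 0.3707]
tool_rot: [-3.139, 0.0, 0.608]
force: [-6.2, 11.2, -2.7]
grip_width: 0.0304
finger_force: 40.1
```

```bash
python3 go.py .554 .1312 .210 .607
```

```text
clock 7.7 gp [0.5532 0.1333 0.216 ] rot [-3.1388  0.0003  0.6075] q [-0.74    0.5385  0.5748  1.8062 -0.3655  0.9055 -0.9634]
delta tool cm (tcp, rot last) [-0.0589  0.1749  0.6035] after rot first [-0.059   0.1732  0.604 ] rot [-0.0028  0.0003  0.0005] F [-6.1824 11.1724 -2.6814] w 0.030428083342912998
```

arm_command([
  [[0,-0.1,-0.5],[0,0,0],2.5],
  [[0,0,-0.5],[0,0,0],2.5],
  [[0,0,-0.5],[0,0,0],2.5],
  [[0,0,-0.5],[0,0,0],2.5],
  [[0,0,-0.5],[0,0,0],2.5],
  [[0,0,-0.5],[0,0,0],2.5],
  [[0,0,-0.5],[0,0,0],2.5],
  [[0,0,-0.5],[0,0,0],2.5],
  [[0,0,-0.5],[0,0,0],2.5],
  [[0,0,-0.5],[0,0,0],2.5],
  [[0,0,-0.2],[0,0,0],2.5],
  [[0,0,0],[0,0,0],2.5],
  [[0,0,0],[0,0,0],2.5],
])

```text
clock: 9.0
position: [0.5532, 0.1333, 0.4229]
tool_rot: [-3.14, -0.0, 0.607]
force: [-4.7, 7.4, -2.0]
grip_width: 0.0306
finger_force: 40.2
```

arm_command([
  [[0,0,-0.1],[0,0,0],2.5],
  [[0,0,-0.1],[0,0,0],2.5],
  [[0,0,0],[0,0,0],2.5],
])

```text
clock: 9.3
position: [0.5532, 0.1332, 0.4249]
tool_rot: [-3.14, -0.0, 0.607]
force: [-3.5, 6.7, -3.5]
grip_width: 0.0309
finger_force: 40.2
```

```bash
python3 go.py .554 .1312 .266 .607; cat > red.py <<'E'
from h import *
import sys
s=bot.grab_frame("side");t=bot.grab_frame("top")
for p,b in((s,(235,110,280,160)),(t,(150,160,210,215))):
    f=p["frame"].astype(int)[b[1]:b[3],b[0]:b[2]]
    r,c=np.nonzero((f[...,0]>100)&(f[...,0]>1.7*f[...,1])&(f[...,0]>1.7*f[...,2]))
    print(len(r),(c.mean()+b[0],r.mean()+b[1]) if len(r) else None)
E
python3 red.py
```

```text
clock 9.3 gp [0.553  0.1335 0.2702] rot [-3.1397 -0.0001  0.6069] q [-0.772   0.4753  0.614   1.751  -0.3174  1.0163 -1.0045]
delta tool cm (tcp, rot last) [-0.0493  0.2161  0.4155] after rot first [-0.0493  0.2153  0.4159] rot [-0.0019 -0.0001 -0.0001] F [-3.5233  6.7419 -3.5458] w 0.030941109670938542
6 (np.float64(237.5), np.float64(128.5))
20 (np.float64(171.95), np.float64(184.3))
```

arm_command([
  [[0,-0.05,-0.1],[0,0,0],2.5],
  [[0,0,-0.1],[0,0,0],2.5],
  [[0,0,0],[0,0,0],2.5],
])

```text
clock: 9.7
position: [0.553, 0.1334, 0.4269]
tool_rot: [-3.14, -0.0, 0.607]
force: [-4.0, 6.0, -2.6]
grip_width: 0.0309
finger_force: 40.2
```

arm_command([
  [[0,0,-0.1],[0,0,0],2.5],
  [[0,0,0],[0,0,0],2.5],
])

```text
clock: 9.9
position: [0.553, 0.1334, 0.4279]
tool_rot: [-3.14, -0.0, 0.607]
force: [-3.2, 5.7, -2.7]
grip_width: 0.0312
finger_force: 40.2
```

arm_command([
  [[0,0,-0.1],[0,0,0],2.5],
  [[0,0,0],[0,0,0],2.5],
])

```text
clock: 10.1
position: [0.553, 0.1335, 0.4287]
tool_rot: [-3.14, -0.0, 0.607]
force: [-1.9, 5.8, -4.2]
grip_width: 0.0305
finger_force: 41.3
```

arm_command([
  [[0,0,-0.1],[0,0,0],2.5],
  [[0,0,0],[0,0,0],2.5],
])

```text
clock: 10.3
position: [0.553, 0.1337, 0.429]
tool_rot: [-3.141, 0.0, 0.607]
force: [3.7, 5.7, -18.6]
grip_width: 0.0304
finger_force: 42.6
```

arm_command([
  [[0,0,0.32],[0,0,0],2.5],
  [[0,0,0],[0,0,0],2.5],
  [[0.53,0,-0.2],[0,0,0],2.5],
  [[0.53,0,-0.17],[0,0,0],2.5],
  [[0.54,0,-0.15],[0,0,0],2.5],
  [[0.55,0,-0.12],[0,0,0],2.5],
  [[0,0,0],[0,0,0],2.5],
])

```text
clock: 11.0
position: [0.5708, 0.1458, 0.4329]
tool_rot: [-3.14, 0.001, 0.607]
force: [-5.6, 3.5, -2.2]
grip_width: 0.0304
finger_force: 43.6
```

arm_command([
  [[0.3,0,-0.05],[0,0,0],2.5],
  [[0.25,0,-0.04],[0,0,0],2.5],
  [[0.3,0,-0.04],[0,0,0],2.5],
  [[0,0,0],[0,0,0],2.5],
])

```text
clock: 11.4
position: [0.5776, 0.1504, 0.4342]
tool_rot: [-3.14, 0.001, 0.607]
force: [-4.5, 4.3, -2.4]
grip_width: 0.0308
finger_force: 43.4
```

arm_command([
  [[0.26,0,-0.02],[0,0,0],2.5],
  [[0.1,0,0],[0,0,0],2.5],
  [[0,0,0],[0,0,0],2.5],
])

```text
clock: 11.7
position: [0.5804, 0.1524, 0.4343]
tool_rot: [-3.14, 0.001, 0.606]
force: [-5.4, 3.6, -3.6]
grip_width: 0.0303
finger_force: 43.4
```

```bash
python3 go.py .58 .1494 .266 .607
```

```text
clock 11.7 gp [0.5802 0.1525 0.2796] rot [-3.14    0.0011  0.6064] q [-0.7639  0.519   0.6079  1.657  -0.3299  1.0715 -1.0219]
delta tool cm (tcp, rot last) [-0.2046  0.2223  1.3601] after rot first [-0.2062  0.2199  1.3602] rot [-0.0016  0.0011 -0.0006] F [-5.4016  3.6063 -3.6469] w 0.030292968883226436
```

arm_command([
  [[0.1,0,0],[0,0,0],2.5],
  [[0.1,0,0],[0,0,0],2.5],
  [[0,0,0],[0,0,0],2.5],
])

```text
clock: 12.0
position: [0.582, 0.1535, 0.4343]
tool_rot: [-3.14, 0.001, 0.607]
force: [-5.2, 2.7, -2.4]
grip_width: 0.0305
finger_force: 43.4
```

arm_command([
  [[0.1,0,0],[0,0,0],2.5],
  [[0,0,0],[0,0,0],2.5],
])

```text
clock: 12.2
position: [0.5827, 0.1538, 0.4343]
tool_rot: [-3.14, 0.002, 0.606]
force: [-8.4, 1.5, -0.9]
grip_width: 0.0304
finger_force: 43.5
```

arm_command([
  [[0,0,0.2],[0,0,0],2.5],
  [[0,0,0.2],[0,0,0],2.5],
  [[0,0,0.2],[0,0,0],2.5],
  [[0,0,0.1],[0,0,0],2.5],
  [[0,0,0.1],[0,0,0],2.5],
  [[0,0,0.1],[0,0,0],2.5],
  [[0,0,0],[0,0,0],2.5],
])

```text
clock: 12.9
position: [0.5828, 0.1538, 0.4264]
tool_rot: [-3.14, 0.0, 0.607]
force: [-12.1, 1.4, 14.4]
grip_width: 0.0306
finger_force: 44.9
```

```bash
python3 go.py .58 .1494 .266 .607
```

```text
clock 12.9 gp [0.5826 0.154  0.2717] rot [-3.1397  0.0004  0.6065] q [-0.7593  0.5311  0.6025  1.6594 -0.3376  1.0578 -1.0173]
delta tool cm (tcp, rot last) [-0.4808  0.2039  0.5667] after rot first [-0.4812  0.2025  0.5669] rot [-0.0019  0.0004 -0.0005] F [-12.1343   1.38    14.4351] w 0.03061889142055555
```

arm_command([
  [[-0.1,0,-0.1],[0,0,0],2.5],
  [[0,0,0],[0,0,0],5],
  [[0,0,0],[0,0,0],6],
  [[0,0,0],[0,0,0],6],
  [[0,0,-1],[0,0,0],6],
  [[0,0,-2],[0,0,0],6],
  [[0,0,-2],[0,0,0],6],
  [[0,0,-1],[0,0,0],6],
])

```text
clock: 13.7
position: [0.5828, 0.1526, 0.4886]
tool_rot: [3.141, -0.002, 0.605]
force: [-0.7, -0.6, 0.7]
grip_width: 0.06
finger_force: 0.0
```

```bash
python3 go.py .489 -.2035 .12 .511; python3 - <<'E'
from h import *
q=np.load("q.npy");s=bot.grab_frame("side");t=bot.grab_frame("top")
c,sn=np.cos(.607),np.sin(.607);H=[.6379-70*.001*c,.1897-.07*sn,.266];print(proj(s,H),proj(t,H))
a=cv2.resize(s["frame"][100:220,190:310],(400,400),interpolation=3);b=cv2.resize(t["frame"][130:250,120:240],(400,400),interpolation=3)
cv2.imwrite("pics/c2.png",np.hstack([a,b])[:,:,::-1])
for p in(s,t):
  for n in("pusher_grip","pusher_face"):
    r=bot.mark_of(n,p)
    if r: print(n,r[0]["at"],r[0]["p"],onz(p,r[0]["at"],.008))
E
```

```text
clock 13.7 gp [0.5831 0.1527 0.3339] rot [ 3.1409 -0.0021  0.6054] q [-0.7796  0.4744  0.6343  1.5811 -0.297   1.182  -1.0506]
delta tool cm (tcp, rot last) [-28.0224  23.9249  21.3461] after rot first [-25.5967  26.4707  21.3874] rot [ 0.0006 -0.0021  0.0944] F [-0.6902 -0.5846  0.6645] w 0.059995631798686756
[[254.80527466 122.95524645]] [[165.70120549 171.3365731 ]]
pusher_grip [290.6, 281.7] 0.59 [ 0.48853238 -0.2114945   0.008     ]
pusher_grip [320.7, 230.7] 0.87 [ 0.49015696 -0.19755645  0.008     ]
pusher_face [295.7, 187.6] 0.79 [ 0.60636903 -0.12916382  0.008     ]
```

View pics/c2.png

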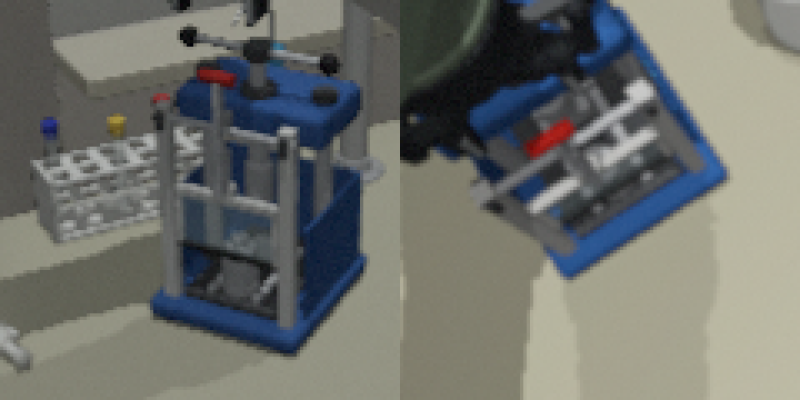

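The guard is up, with the bar upright behind the tie rod and the die in the channel at about (262,181) in the side view. Next I measure the stick by segmentation, and the die.

```bash
python3 - <<'E'
from h import *
np.set_printoptions(precision=4,suppress=True)
s=bot.grab_frame("side");t=bot.grab_frame("top")
for n,p,b in(("s",s,(265,235,330,300)),("t",t,(285,175,340,255))):
    g=p["frame"][b[1]:b[3],b[0]:b[2]].astype(int).mean(2)
    r,c=np.nonzero(g<60);rc=np.c_[c+b[0],r+b[1]].astype(float)
    m=rc.mean(0);w,v=np.linalg.eigh(np.cov((rc-m).T));d=v[:,1];L=np.ptp((rc-m)@d)
    P=onz(p,m,.010);Q=onz(p,m+d*10,.010);print(n,len(rc),m,L,P,"yaw",np.arctan2(*(Q-P)[1::-1])%np.pi)
print("face",[(r["at"],round(r["p"],2),onz(p,r["at"],.008)) for p in(s,t) for r in bot.mark_of("pusher_face",p)[:1]])
for p in(s,t):
    print("die",[(r["at"],r["p"],onz(p,r["at"],.032)) for r in bot.mark_of("die",p)[:2]],[(r["rect"],r["p"]) for r in bot.find_in("die",p)[:2]])
q=[.6379,.1897,.607]
def W(x,y,z): return [q[0]+np.cos(q[2])*x-np.sin(q[2])*y,q[1]+np.sin(q[2])*x+np.cos(q[2])*y,z]
for x in(-40,-30,-20): print(x,proj(s,W(x/1e3,0,.032)),proj(s,W(x/1e3,0,.092)))
E
```

```text
s 218 [287.4174 279.5092] 29.203168925117858 [ 0.4844 -0.203   0.01  ] yaw 0.5283069925265766
t 34 [318.9412 231.4118] 27.29373368944993 [ 0.4879 -0.1927  0.01  ] yaw 0.4951170236636604
face [([312.6, 244.9], 0.9, array([ 0.6108, -0.1251,  0.008 ])), ([323.0, 230.2], 0.73, array([ 0.4916, -0.2037,  0.008 ]))]
die [([261.5, 186.0], 0.45, array([0.6083, 0.1726, 0.032 ]))] [([259.0, 177.5, 8.4, 10.7], 0.58)]
die [([184.8, 184.1], 0.48, array([0.6058, 0.1684, 0.032 ]))] []
-40 [[261.4389 187.1158]] [[261.0549 171.1272]]
-30 [[262.873  185.6005]] [[262.5317 169.6641]]
-20 [[264.2905 184.1026]] [[263.9909 168.2183]]
```

arm_command([
  [[0,0,0],[0,0,0.09],6],
  [[-1.7,1.77,1],[0,0,0],6],
  [[-1.7,1.77,1],[0,0,0],6],
  [[-1.7,1.77,1],[0,0,0],6],
  [[-1.7,1.77,1],[0,0,0],6],
  [[-1.7,1.77,1],[0,0,0],6],
  [[-1.7,1.77,1.6],[0,0,0],6],
  [[-1.7,1.77,1.6],[0,0,0],6],
  [[-1.7,1.77,1.6],[0,0,0],6],
  [[-1.7,1.77,1.6],[0,0,0],6],
  [[-1.7,1.77,1.6],[0,0,0],6],
  [[-1.7,1.77,1.6],[0,0,0],6],
  [[-1.7,1.77,1.6],[0,0,0],6],
  [[-1.7,1.77,1.6],[0,0,0],6],
  [[-1.7,1.77,1.6],[0,0,0],6],
  [[-1.7,1.77,1.6],[0,0,0],6],
  [[0,0,0],[0,0,0],6],
])

```text
clock: 16.1
position: [0.4902, -0.2067, 0.275]
tool_rot: [-3.141, 0.002, 0.512]
force: [-0.5, 0.5, 1.3]
grip_width: 0.0601
finger_force: 0.0
```

```bash
python3 go.py .488 -.201 .020 .513; python3 - <<'E'
from h import *
s=bot.grab_frame("side");t=bot.grab_frame("top")
a=cv2.resize(s["frame"][200:340,230:370],(400,400),interpolation=3);b=cv2.resize(t["frame"][150:290,250:390],(400,400),interpolation=3)
cv2.imwrite("pics/c3.png",np.hstack([a,b])[:,:,::-1])
E
```

```text
clock 16.1 gp [ 0.4898 -0.2068  0.1203] rot [-3.1413  0.0024  0.5117] q [-0.0737  0.6246  0.5057  1.9707 -0.4736  0.6658 -0.3269]
delta tool cm (tcp, rot last) [ 0.1118 -0.5978 10.0328] after rot first [ 0.0882 -0.6009 10.0329] rot [-0.0003  0.0024 -0.0013] F [-0.5452  0.4549  1.2651] w 0.06006631339861271
```

View pics/c3.png

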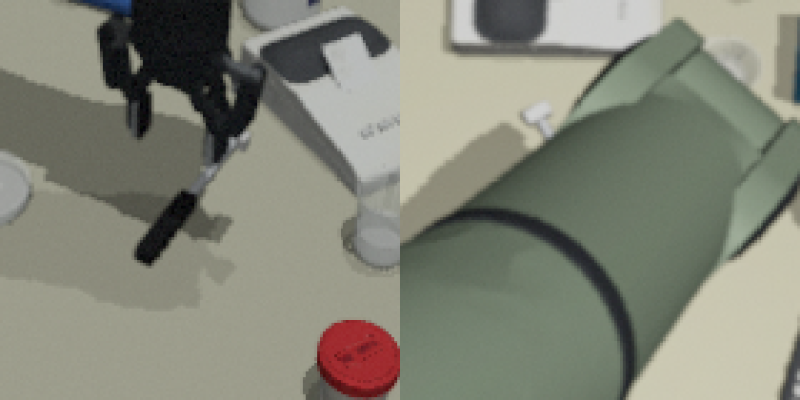

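The black grip is centred at about (289,280) in the side view and lies between the open fingers. I descend and grip.

arm_command([
  [[0.1,-0.4,2],[0,0,0],6],
  [[0,0,2],[0,0,0],6],
  [[0,0,2],[0,0,0],6],
  [[0,0,1.5],[0,0,0],6],
  [[0,0,1.2],[0,0,0],6],
  [[0,0,0.8],[0,0,0],6],
  [[0,0,0.4],[0,0,0],5],
  [[0,0,0],[0,0,0],3],
  [[0,0,0],[0,0,0],1],
  [[0,0,0],[0,0,0],1],
  [[0,0,0],[0,0,0],1],
  [[0,0,0],[0,0,0],1],
  [[0,0,0],[0,0,0],1],
], newtons=50)

```text
clock: 17.5
position: [0.4907, -0.2, 0.1781]
tool_rot: [3.141, -0.001, 0.516]
force: [-1.3, 0.3, 6.3]
grip_width: 0.0162
finger_force: 49.8
```

```bash
python3 go.py .488 -.203 .070 .607
```

```text
clock 17.5 gp [ 0.4908 -0.2     0.0234] rot [ 3.1411 -0.0007  0.5158] q [ 0.0159  0.7749  0.3622  2.0007 -0.5831  0.4672 -0.2427]
delta tool cm (tcp, rot last) [-0.3832  0.1328 -4.6609] after rot first [-0.3965  0.0946 -4.6607] rot [ 0.0006 -0.0006 -0.0912] F [-1.2829  0.3131  6.2518] w 0.016205781331628887
```

arm_command([
  [[0,0,-1],[0,0,0],1],
  [[0,0,-2],[0,0,0],1],
  [[0,0,-2.5],[0,0,-0.03],1],
  [[0,0,-2.2],[0,0,-0.03],1],
  [[0,0,0],[0,0,-0.03],1],
  [[0.73,-1.7,0],[0,0,0],1],
  [[0.73,-1.7,0],[0,0,0],1],
  [[0.73,-1.7,0],[0,0,0],1],
  [[0.73,-1.7,0],[0,0,0],1],
  [[0.73,-1.7,0],[0,0,0],1],
  [[0.73,-1.7,0],[0,0,0],1],
  [[0.73,-1.7,0],[0,0,0],1],
  [[0.73,-1.7,0],[0,0,0],1],
  [[0.73,-1.7,0],[0,0,0],1],
  [[0.73,-1.7,0],[0,0,0],1],
  [[0.73,-1.7,0],[0,0,0],1],
  [[0.73,-1.7,0],[0,0,0],1],
  [[0.73,-1.7,0],[0,0,0],1],
  [[0.73,-1.7,0],[0,0,0],1],
  [[0,0,0],[0,0,0],1],
])

```text
clock: 19.5
position: [0.4386, 0.056, 0.2543]
tool_rot: [-3.141, 0.0, 0.609]
force: [-0.1, -0.6, -1.5]
grip_width: 0.0165
finger_force: 49.0
```

```bash
python3 go.py .4402 .0536 .0674 .607; python3 - <<'E'
from h import *
np.set_printoptions(precision=4,suppress=True)
s=bot.grab_frame("side");t=bot.grab_frame("top")
o=bot.observe();Rc=R.from_euler("xyz",o["tool_rot"]);g=np.array(o["position"])+Rc.apply([0,0,bot.grip_point_offset])
F=g+Rc.apply([.14,0,.0154]);print("pred face",F,proj(s,F),proj(t,F))
for p in(s,t): print([(r["at"],round(r["p"],2),onz(p,r["at"],F[2])) for n in("pusher_face",) for r in bot.mark_of(n,p)[:1]])
a=cv2.resize(s["frame"][130:270,170:310],(400,400),interpolation=3);b=cv2.resize(t["frame"][130:270,130:270],(400,400),interpolation=3)
cv2.imwrite("pics/c4.png",np.hstack([a,b])[:,:,::-1])
E
```

```text
clock 19.5 gp [0.4386 0.0561 0.0996] rot [-3.1407  0.0001  0.6091] q [-0.6265  0.5572  0.4823  2.2047 -0.5442  0.4953 -0.6807]
delta tool cm (tcp, rot last) [-0.0097  0.2885  3.2232] after rot first [-0.0093  0.2855  3.2235] rot [-0.0009  0.0001  0.0021] F [-0.1068 -0.5602 -1.4721] w 0.016474425229105878
pred face [0.5541 0.1338 0.0844] [[251.2168 182.3705]] [[192.1087 199.6917]]
[([247.6, 185.1], 0.76, array([0.5378, 0.1254, 0.0844]))]
[([171.6, 176.6], 0.49, array([0.6132, 0.19  , 0.0844]))]
```

View pics/c4.png

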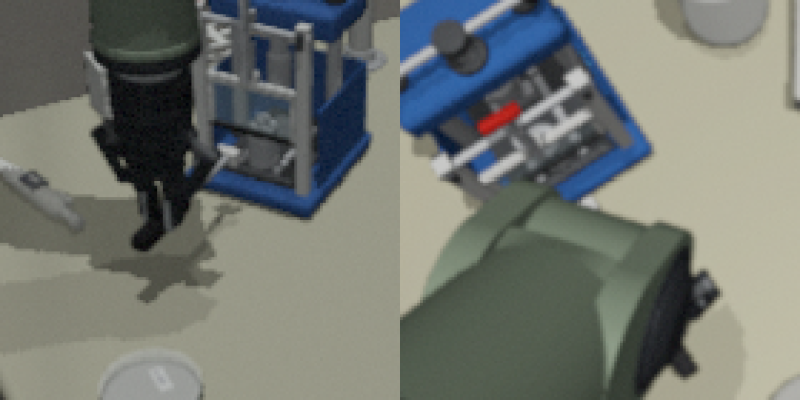

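The head is at about (250,182) in the side view, as predicted, and lined up with the channel. I lower it to pushing height and advance to just short of the die.

arm_command([
  [[0,0.28,1],[0,0,0.002],1],
  [[0,0,1],[0,0,0],1],
  [[0,0,0.9],[0,0,0],1],
  [[0,0,0.3],[0,0,0],1],
  [[0,0,0],[0,0,0],1],
  [[0.6,0,0],[0,0,0],1],
  [[0.6,0,0],[0,0,0],1],
  [[0.6,0,0],[0,0,0],1],
  [[0.5,0,0],[0,0,0],1],
  [[0.4,0,0],[0,0,0],1],
  [[0.3,0,0],[0,0,0],1],
  [[0,0,0],[0,0,0],1],
])

```text
clock: 20.9
position: [0.4656, 0.0689, 0.2224]
tool_rot: [3.141, -0.0, 0.604]
force: [1.0, -0.3, -1.8]
grip_width: 0.0166
finger_force: 49.0
```

```bash
python3 go.py .4566 .065 .0674 .607; cat > cam.py <<'E'
from h import *
import sys
np.set_printoptions(precision=4,suppress=True)
s=bot.grab_frame("side");q=[.6379,.1897,.607]
r=bot.mark_of("pusher_face",s)[:1]+bot.mark_of("die",s)[:1];print([(np.round(a["at"],1),round(a["p"],2)) for a in r])
o=bot.observe();g=np.array(o["position"]);d=g[:2]-q[:2];c,sn=np.cos(.607),np.sin(.607)
print("gp press mm",1e3*(c*d[0]+sn*d[1]),1e3*(-sn*d[0]+c*d[1]),"Ft",c*o["force"][0]+sn*o["force"][1])
if len(sys.argv)>1: cv2.imwrite(sys.argv[1],cv2.resize(s["frame"][140:220,220:300],(600,600),interpolation=3)[:,:,::-1])
E
python3 cam.py pics/c5.png
```

```text
clock 20.9 gp [0.4657 0.0689 0.0677] rot [ 3.1415 -0.0001  0.6041] q [-0.5915  0.6457  0.4287  2.1455 -0.5909  0.4654 -0.6682]
delta tool cm (tcp, rot last) [-0.9659 -0.1898  0.0274] after rot first [-0.9654 -0.1926  0.0276] rot [ 0.0001 -0.0001 -0.0029] F [ 1.0299 -0.2967 -1.8256] w 0.016598547213376665
[(array([255. , 187.2]), 0.56), (array([261.5, 186.1]), 0.67)]
gp press mm -210.94419564581696 -1.0077914524344034 Ft -0.40643299067348077
```

View pics/c5.png

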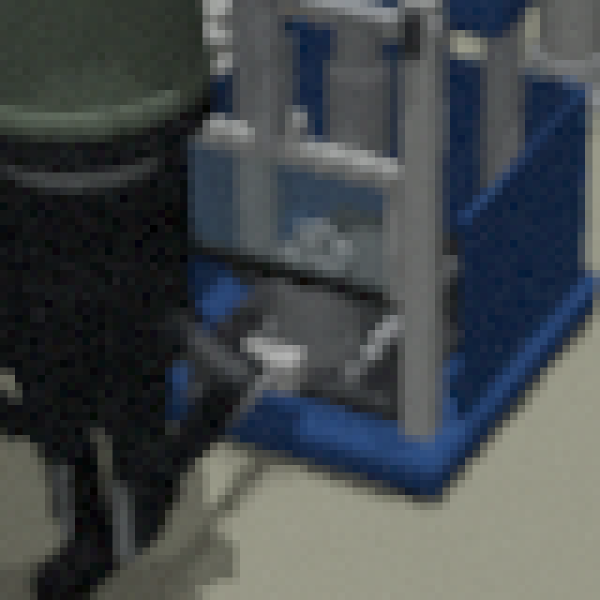

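The head is at about (256,187) in the side view, just in front of the die at (262,184). I correct sideways slightly and start the slow push.

arm_command([
  [[0.2,-0.15,0],[0,0,0],1],
  [[0.2,0,0],[0,0,0],1],
  [[0.2,0,0],[0,0,0],1],
  [[0.2,0,0],[0,0,0],1],
  [[0.2,0,0],[0,0,0],1],
])

```text
clock: 21.55
position: [0.4729, 0.0757, 0.2224]
tool_rot: [3.142, 0.0, 0.604]
force: [-0.8, 0.4, -0.9]
grip_width: 0.0165
finger_force: 49.0
```

arm_command([
  [[0.2,0,0],[0,0,0],1],
  [[0.2,0,0],[0,0,0],1],
  [[0.2,0,0],[0,0,0],1],
  [[0.2,0,0],[0,0,0],1],
  [[0.2,0,0],[0,0,0],1],
])

```text
clock: 22.05
position: [0.4811, 0.0814, 0.2224]
tool_rot: [3.142, 0.0, 0.604]
force: [-0.4, 0.3, -1.9]
grip_width: 0.0168
finger_force: 49.0
```

arm_command([
  [[0.2,0,0],[0,0,0],1],
  [[0.2,0,0],[0,0,0],1],
  [[0.2,0,0],[0,0,0],1],
])

```text
clock: 22.35
position: [0.4858, 0.0846, 0.2223]
tool_rot: [-3.141, 0.001, 0.604]
force: [-2.3, -1.2, -1.7]
grip_width: 0.0162
finger_force: 49.1
```

arm_command([
  [[0.2,0,0],[0,0,0],1],
  [[0.2,0,0],[0,0,0],1],
])

```text
clock: 22.55
position: [0.4893, 0.087, 0.2224]
tool_rot: [-3.142, 0.0, 0.604]
force: [-2.2, -1.3, -1.9]
grip_width: 0.0162
finger_force: 49.1
```

```bash
python3 cam.py
```

```text
[(array([265.1, 184.8]), 0.48)]
gp press mm -180.4682524254742 0.40679912044024047 Ft 0.05923638422074595
```

arm_command([
  [[0.15,0,0],[0,0,0],1],
  [[0.15,0,0],[0,0,0],1],
  [[0.15,0,0],[0,0,0],1],
  [[0.15,0,0],[0,0,0],1],
])

```text
clock: 23.1
position: [0.4942, 0.0904, 0.2224]
tool_rot: [-3.142, 0.0, 0.604]
force: [-2.1, -1.2, -1.7]
grip_width: 0.0165
finger_force: 49.1
```

arm_command([
  [[0.1,0,0],[0,0,0],1],
  [[0.1,0,0],[0,0,0],1],
])

```text
clock: 23.3
position: [0.4959, 0.0915, 0.2224]
tool_rot: [-3.142, 0.0, 0.604]
force: [-2.5, -1.2, -1.0]
grip_width: 0.0165
finger_force: 49.1
```

arm_command([
  [[0.1,0,0],[0,0,0],1],
  [[0.1,0,0],[0,0,0],1],
])

```text
clock: 23.5
position: [0.4975, 0.0927, 0.2224]
tool_rot: [3.142, 0.0, 0.604]
force: [-1.6, -1.7, -2.5]
grip_width: 0.0167
finger_force: 49.1
```

```bash
python3 cam.py
```

```text
[(array([238.8, 204.2]), 0.61), (array([261.3, 179.4]), 0.44)]
gp press mm -170.57104510236542 0.4121155155490386 Ft -1.7438096902799598
```

arm_command([
  [[0.1,0,0],[0,0,0],1],
])

```text
clock: 23.75
position: [0.4982, 0.0932, 0.2224]
tool_rot: [-3.142, 0.0, 0.604]
force: [-1.3, -1.3, -0.2]
grip_width: 0.0164
finger_force: 49.1
```

arm_command([
  [[0.1,0,0],[0,0,0],1],
])

```text
clock: 23.85
position: [0.4991, 0.0938, 0.2224]
tool_rot: [-3.142, 0.0, 0.604]
force: [-2.4, -0.6, -0.7]
grip_width: 0.0169
finger_force: 49.1
```

arm_command([
  [[0.05,0,0],[0,0,0],1],
])

```text
clock: 23.95
position: [0.4996, 0.0941, 0.2224]
tool_rot: [3.142, 0.0, 0.604]
force: [-1.3, -2.5, -0.5]
grip_width: 0.0166
finger_force: 49.1
```

arm_command([
  [[0.1,0,0],[0,0,0],1],
])

```text
clock: 24.05
position: [0.5003, 0.0946, 0.2224]
tool_rot: [-3.142, 0.0, 0.604]
force: [-1.6, -1.4, -1.1]
grip_width: 0.0165
finger_force: 49.1
```

arm_command([
  [[0.1,0,0],[0,0,0],1],
])

```text
clock: 24.15
position: [0.5012, 0.0952, 0.2224]
tool_rot: [3.142, 0.0, 0.604]
force: [-2.3, -2.0, -1.4]
grip_width: 0.0166
finger_force: 49.1
```

arm_command([
  [[0.05,0,0],[0,0,0],1],
])

```text
clock: 24.25
position: [0.5017, 0.0956, 0.2224]
tool_rot: [3.142, -0.0, 0.604]
force: [-2.2, -2.8, -1.3]
grip_width: 0.0168
finger_force: 49.1
```

arm_command([
  [[0.1,0,0],[0,0,0],1],
])

```text
clock: 24.35
position: [0.5024, 0.096, 0.2224]
tool_rot: [-3.142, 0.0, 0.604]
force: [-2.0, -1.5, -1.9]
grip_width: 0.0165
finger_force: 49.1
```

arm_command([
  [[0.1,0,0],[0,0,0],1],
])

```text
clock: 24.45
position: [0.5033, 0.0966, 0.2224]
tool_rot: [3.142, 0.0, 0.604]
force: [-1.2, -1.4, -1.6]
grip_width: 0.0164
finger_force: 49.1
```

arm_command([
  [[0.05,0,0],[0,0,0],1],
])

```text
clock: 24.55
position: [0.5037, 0.097, 0.2224]
tool_rot: [3.142, -0.0, 0.604]
force: [-2.7, -1.6, -0.8]
grip_width: 0.0164
finger_force: 49.1
```

arm_command([
  [[0.1,0,0],[0,0,0],1],
])

```text
clock: 24.65
position: [0.5045, 0.0975, 0.2224]
tool_rot: [3.142, 0.0, 0.604]
force: [-2.9, -2.1, -1.1]
grip_width: 0.0165
finger_force: 49.1
```

arm_command([
  [[0.1,0,0],[0,0,0],1],
])

```text
clock: 24.75
position: [0.5054, 0.098, 0.2224]
tool_rot: [3.142, 0.0, 0.604]
force: [-1.8, -1.8, -0.9]
grip_width: 0.0167
finger_force: 49.1
```

arm_command([
  [[0.05,0,0],[0,0,0],1],
])

```text
clock: 24.85
position: [0.5058, 0.0983, 0.2224]
tool_rot: [3.142, -0.0, 0.604]
force: [-2.1, -2.6, -0.4]
grip_width: 0.0168
finger_force: 49.1
```

arm_command([
  [[0.1,0,0],[0,0,0],1],
])

```text
clock: 24.95
position: [0.5065, 0.0989, 0.2224]
tool_rot: [-3.142, 0.0, 0.604]
force: [-2.1, -1.4, -2.3]
grip_width: 0.0165
finger_force: 49.1
```

arm_command([
  [[0.1,0,0],[0,0,0],1],
])

```text
clock: 25.05
position: [0.5074, 0.0995, 0.2224]
tool_rot: [3.142, 0.0, 0.604]
force: [-3.0, -2.2, -1.2]
grip_width: 0.0167
finger_force: 49.1
```

arm_command([
  [[0.05,0,0],[0,0,0],1],
])

```text
clock: 25.15
position: [0.5078, 0.0998, 0.2224]
tool_rot: [3.142, -0.0, 0.604]
force: [-3.7, -1.1, -0.2]
grip_width: 0.0167
finger_force: 49.1
```

arm_command([
  [[0.1,0,0],[0,0,0],1],
])

```text
clock: 25.25
position: [0.5086, 0.1003, 0.2224]
tool_rot: [-3.142, 0.0, 0.604]
force: [-2.4, -1.9, -0.8]
grip_width: 0.0169
finger_force: 49.1
```

arm_command([
  [[0.1,0,0],[0,0,0],1],
])

```text
clock: 25.35
position: [0.5095, 0.1009, 0.2224]
tool_rot: [3.142, -0.0, 0.604]
force: [-2.1, -0.4, -1.2]
grip_width: 0.0164
finger_force: 49.1
```

arm_command([
  [[0.05,0,0],[0,0,0],1],
])

```text
clock: 25.45
position: [0.5099, 0.1012, 0.2224]
tool_rot: [3.142, -0.0, 0.604]
force: [-1.4, -0.9, -1.9]
grip_width: 0.0165
finger_force: 49.1
```

```bash
python3 cam.py
```

```text
[(array([261.8, 182. ]), 0.41)]
gp press mm -155.6397423339289 0.33867495513185963 Ft -0.932797412810385
```

arm_command([
  [[0.1,0,0],[0,0,0],1],
])

```text
clock: 25.7
position: [0.5106, 0.1017, 0.2224]
tool_rot: [-3.142, 0.0, 0.604]
force: [-1.6, -0.7, -0.5]
grip_width: 0.0165
finger_force: 49.1
```

arm_command([
  [[0.1,0,0],[0,0,0],1],
])

```text
clock: 25.8
position: [0.5115, 0.1023, 0.2224]
tool_rot: [-3.142, 0.0, 0.604]
force: [-2.1, -1.4, -1.7]
grip_width: 0.0164
finger_force: 49.1
```

arm_command([
  [[0.05,0,0],[0,0,0],1],
])

```text
clock: 25.9
position: [0.5119, 0.1026, 0.2224]
tool_rot: [3.142, 0.0, 0.604]
force: [-2.2, -2.0, -0.9]
grip_width: 0.0165
finger_force: 49.1
```

arm_command([
  [[0.1,0,0],[0,0,0],1],
])

```text
clock: 26.0
position: [0.5126, 0.1031, 0.2224]
tool_rot: [-3.142, 0.0, 0.604]
force: [-5.1, -4.1, -0.8]
grip_width: 0.0165
finger_force: 49.1
```

arm_command([
  [[0.1,0,0],[0,0,0],1],
])

```text
clock: 26.1
position: [0.513, 0.1033, 0.2222]
tool_rot: [-3.141, 0.002, 0.603]
force: [-9.3, -5.9, 0.0]
grip_width: 0.0162
finger_force: 49.1
```

arm_command([
  [[0.05,0,0],[0,0,0],1],
])

```text
clock: 26.2
position: [0.5131, 0.1034, 0.222]
tool_rot: [-3.141, 0.003, 0.603]
force: [-9.5, -6.5, -0.5]
grip_width: 0.0164
finger_force: 49.2
```

The force rose to about 11 N and motion stopped, so the die is on the stop. I hold briefly and back out.

arm_command([
  [[0,0,0],[0,0,0],1],
  [[0,0,0],[0,0,0],1],
  [[0,0,0],[0,0,0],1],
  [[0,0,0],[0,0,0],1],
])

```text
clock: 26.6
position: [0.5131, 0.1034, 0.222]
tool_rot: [-3.141, 0.003, 0.603]
force: [-8.0, -6.2, -0.1]
grip_width: 0.0162
finger_force: 49.2
```

arm_command([
  [[-0.1,0,0],[0,0,0],1],
  [[-0.2,0,0],[0,0,0],1],
  [[-0.5,0,0],[0,0,0],1],
  [[-1,0,0],[0,0,0],1],
  [[-1.4,0,0],[0,0,0],1],
  [[-1.4,0,0],[0,0,0],1],
  [[-1.4,0,0],[0,0,0],1],
  [[-1.4,0,0],[0,0,0],1],
  [[-1.2,0,0],[0,0,0],1],
  [[-0.6,0,-1.5],[0,0,0],1],
  [[0,0,-2],[0,0,0],1],
  [[0,0,0],[0,0,0],1],
])

```text
clock: 27.8
position: [0.4382, 0.0514, 0.259]
tool_rot: [3.141, -0.003, 0.603]
force: [0.1, 0.3, -1.7]
grip_width: 0.0166
finger_force: 49.1
```

```bash
python3 go.py .4908 -.200 .0674 .607; python3 cam.py
```

```text
clock 27.8 gp [0.4386 0.0516 0.1043] rot [ 3.1409 -0.0026  0.6034] q [-0.6268  0.5477  0.4948  2.2064 -0.5407  0.5019 -0.6788]
delta tool cm (tcp, rot last) [-9.9471 23.6833  3.6769] after rot first [-10.0234  23.6497   3.6857] rot [ 0.0007 -0.0026 -0.0036] F [ 0.0506  0.3415 -1.6711] w 0.016625210595437437
[(array([249.4, 181.8]), 0.54), (array([266.9, 180.4]), 0.47)]
gp press mm -242.85322973953635 0.8475995194714564 Ft 0.16136534270271513
```

arm_command([
  [[-0.71,1.69,0],[0,0,0],1],
  [[-0.71,1.69,0],[0,0,0],1],
  [[-0.71,1.69,0],[0,0,0],1],
  [[-0.71,1.69,0],[0,0,0],1],
  [[-0.71,1.69,0],[0,0,0],1],
  [[-0.71,1.69,0],[0,0,0],1],
  [[-0.71,1.69,0],[0,0,0],1],
  [[-0.71,1.69,0],[0,0,0],1],
  [[-0.71,1.69,0],[0,0,0],1],
  [[-0.71,1.69,0],[0,0,0],1],
  [[-0.71,1.69,0],[0,0,0],1],
  [[-0.71,1.69,0],[0,0,0],1],
  [[-0.71,1.69,0],[0,0,0],1],
  [[-0.71,1.69,0],[0,0,0],1],
  [[0,0,1],[0,0,0.045],1],
  [[0,0,1.5],[0,0,0.04],1],
  [[0,0,1.5],[0,0,0],1],
  [[0,0,1.5],[0,0,0],1],
  [[0,0,1],[0,0,0],1],
  [[0,0,0],[0,0,0],1],
])

```text
clock: 29.95
position: [0.4902, -0.1991, 0.1908]
tool_rot: [-3.14, 0.002, 0.519]
force: [0.0, -0.2, -0.8]
grip_width: 0.0163
finger_force: 49.1
```

```bash
python3 go.py .4908 -.200 .0234 .516
```

```text
clock 29.95 gp [ 0.4899 -0.199   0.0361] rot [-3.1399  0.0016  0.5192] q [-0.0023  0.7549  0.3864  2.0012 -0.5743  0.4955 -0.2476]
delta tool cm (tcp, rot last) [0.0085 0.1042 1.2709] after rot first [0.0068 0.102  1.2711] rot [-0.0017  0.0016  0.0032] F [ 0.0232 -0.2291 -0.7863] w 0.016323321854911844
```

arm_command([
  [[0,0,0.4],[0,0,0],1],
  [[0,0,0.4],[0,0,0],1],
  [[0,0,0.3],[0,0,0],1],
  [[0,0,0.1],[0,0,0],1],
  [[0,0,0],[0,0,0],1],
])

```text
clock: 30.45
position: [0.4907, -0.1994, 0.1804]
tool_rot: [3.142, -0.0, 0.519]
force: [-0.1, -0.0, -1.2]
grip_width: 0.0168
finger_force: 49.1
```

arm_command([
  [[0,0,0.1],[0,0,0],1],
  [[0,0,0],[0,0,0],1],
])

```text
clock: 30.65
position: [0.4907, -0.1995, 0.1794]
tool_rot: [3.141, -0.0, 0.519]
force: [-0.2, -0.4, -1.6]
grip_width: 0.0164
finger_force: 49.1
```

arm_command([
  [[0,0,0.1],[0,0,0],1],
  [[0,0,0.05],[0,0,0],1],
  [[0,0,0],[0,0,0],1],
])

```text
clock: 30.95
position: [0.4907, -0.1995, 0.1781]
tool_rot: [3.142, -0.0, 0.519]
force: [-0.6, 1.2, 3.4]
grip_width: 0.0163
finger_force: 49.7
```

arm_command([
  [[0,0,0],[0,0,0],2.2],
  [[0,0,0],[0,0,0],3],
  [[0,0,0],[0,0,0],5],
  [[0,0,0],[0,0,0],6],
  [[0,0,0],[0,0,0],6],
  [[0,0,-1],[0,0,0],6],
  [[0,0,-2],[0,0,0],6],
  [[0,0,-3],[0,0,0],6],
  [[0,0,-3],[0,0,0],6],
  [[0,0,-3],[0,0,0],6],
  [[0,0,-3],[0,0,0],6],
  [[0,0,0],[0,0,0],6],
  [[0,0,0],[0,0,0],6],
])

```text
clock: 32.25
position: [0.4907, -0.1993, 0.3287]
tool_rot: [3.141, -0.001, 0.519]
force: [0.4, 0.1, -1.6]
grip_width: 0.0601
finger_force: 0.0
```

```bash
python3 cam.py; python3 - <<'E'
from h import *
s=bot.grab_frame("side")["frame"]
cv2.imwrite("pics/c6.png",np.hstack([cv2.resize(s[140:220,220:300],(400,400),interpolation=3),cv2.resize(s[200:340,230:370],(400,400),interpolation=3)])[:,:,::-1])
E
```

```text
[(array([313.2, 248.6]), 0.65), (array([265. , 183.1]), 0.57)]
gp press mm -343.02473803583274 -235.38428168362344 Ft -0.6587550570420618
```

View pics/c6.png

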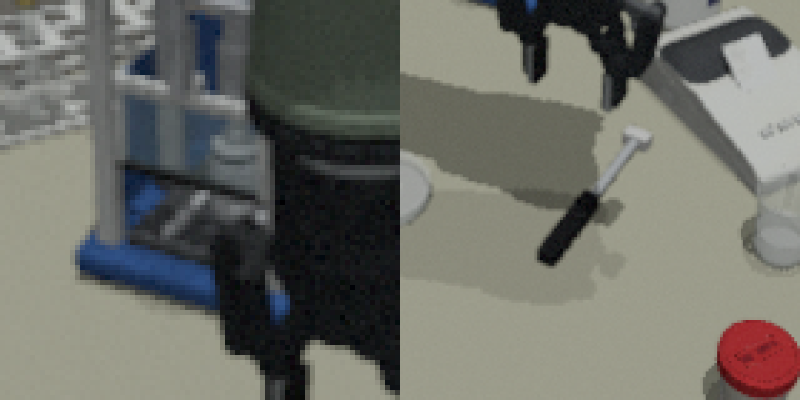

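The stick lies flat on the bench, the guard is still up, and the bystanders have not been touched. I hand the job in.

```bash
python3 -c "
from workcell import bot
print(bot.job_done())"
```

```text
the job is handed in; nothing more can be done
None
```

I handed the job in at about 32 s on the clock, and no verdict came back: the guard hangs hooked on the tie rod, the die was pushed until the force rose to about 11 N (taken as the depth stop), the push stick lies flat on the bench, and the beaker, dish and cup were not touched.

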